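Screw the pipe elbow round to its mark

TASK

The brass pipe elbow is only started on the threaded stub of the bench flange. Screw it further on (clockwise seen from above) until its outlet points straight over the upright fin on the flange rim, without running past the fin, then let go of it. Leave the oil bottle and the tin where they stand.

Things in the scene. Friction and masses are not known exactly. Their poses are not given: they have to be found in the camera images.
- flange: Dark steel round pipe flange, 170 mm across, 10 mm thick, fixed to the bench; origin at the centre of its underside, z up. A boss 58 mm across (68 at its foot) rises to 40 mm above the bench, with four bolt heads (18 mm above the bench) round it, 43 mm from the axis. A steel threaded stub rises from the boss on the vertical axis through the origin. Place and yaw vary.
- elbow_top (a point): Brass 90 degree pipe elbow on the stub: centre of the flat top of its square body, on the vertical thread axis, about 117 mm above the bench. x points along the level outlet, z up. The body is 40 x 40 mm, edges rounded 4 mm, 42 mm tall; its flat sides facing +y and -y are free to grip from above (the +x side carries the outlet). Below it is a round skirt 41 mm across, 18 mm tall.
- elbow_outlet (a point): Centre of the open end of the elbow's horizontal outlet, 70 mm from the thread axis and 21 mm below elbow_top. The outlet is a round pipe 31 mm across with a collar 39 mm across on the last 20 mm. x axis points out of the outlet, z up.
- fin: The mark: an upright aluminium fin 28 mm long, 6 wide, 26 tall on a foot 30 x 22 mm, fixed on the flange rim. Its origin is NOT on it but on the thread axis, on the flange's upper face (10 mm above the bench); x points level from the axis to the fin, which lies along x from 54 to 83 mm out. Its top is 36 mm above the bench, so the elbow's outlet sweeps over it freely.
- elbow (a joint): Turn of the elbow on the thread, rad, growing clockwise seen from above (screwing on), sinking 4 mm a turn; 0.2 to 0.9 at the start, stops at 0 and 5.8. The outlet reaches the fin after 1.1 to 3.8 rad of clockwise turn from the start. It turns about the vertical only, stiffly (about 0.3 N m), and stays where it is left.
- oil_bottle: Bystander: yellow oil bottle with a red spout, 46 mm across, 135 mm tall, standing loose on the bench; origin at the centre of its underside.
- tin_small: Bystander: loose round tin with a lid, 65 mm across, 41 mm tall, on the dark flat tray (9 mm thick); origin at the centre of its underside.

How it is judged (in metres and radians):
At the end, for the whole second after the job is handed in: The elbow's outlet points over the fin: the centre of its open end is within 10 mm sideways of the fin's midline (about 8 degrees), on the fin's side, and the elbow is at rest (x of elbow_outlet in the frame of fin above 0.04 m and y of elbow_outlet in the frame of fin between -0.01 and 0.01 m and velocity of joint elbow between -0.05 and 0.05 rad/s); the robot touches nothing.
It fails at once if the elbow is screwed past the fin: the centre of its open end goes more than 26 mm (22 degrees) beyond the fin's midline (x of elbow_outlet in the frame of fin above 0 m and y of elbow_outlet in the frame of fin below -0.026 m).
It fails at once if the yellow squeeze bottle with red spout is shifted more than 40 mm or knocked over (distance of oil_bottle from where it was at the start of the episode above 0.04 m or angle between oil_bottle's own z axis and vertical above 0.6 rad).
It fails at once if the round tin with lid is shifted more than 40 mm or knocked over (distance of tin_small from where it was at the start of the episode above 0.04 m or angle between tin_small's own z axis and vertical above 0.6 rad).
It also fails if it takes over 58 s, if anything falls off the work surface, if the arm or the gripper's body presses on something with over 40 N, if the wrist force passes 120 N, or if a joint passes its speed limit or range.

ROBOT

A 6-joint arm with a two-finger parallel gripper is mounted at the origin on a cart in front of the work surface, level with it; the furniture and walls round the work are solid. World frame = base frame: x ahead of the robot, y to its left, z up, the work surface at z = 0. Lengths are in mm, angles in rad, forces in N, time in s.
With the tool pointing down it reaches from about 350 to 975 mm from the base axis. Payload 7.1 kg.
Tool frame: the origin (TCP) lies midway between the tips of the shut fingers; the grasp point (between the pads) lies 19 mm behind it; z points along the fingers, y is the line along which they close (so a half turn about z gives the same grasp; the last joint's range is limited). The gripper opens to 88 mm and grips with 3 to 60 N. Pads are 20 mm wide; open, the fingers measure 115 mm over their backs; the gripper's body (75 mm by 178 mm) begins 61 mm behind the grasp point.
Start: joints at [1.306, 0.423, 1.63, -0, 1.089, -0.019], TCP at [152.051, 606.206, 222.675] pointing down, gripper open.
Joint ranges: [-3, 3], [-0.9, 2.11], [0.09, 2.58], [-1.31, 4.45], [0.11, 2.69], [-2.54, 2.54]. Speed limits (rad/s): [2.39, 2.39, 3.01, 3.14, 3.14, 3.14].

INTERFACE

Orientations are given as a rotation vector (axis times angle).
In Python, from workcell import ctrl gives the robot as it stands.
- The arm moves only by the shell command python3 -m inch 'ROWS' [OPENING]. ROWS is JSON, a list of rows, each an object with "xyz": the shift along the tool's x, y, z in mm, a list of three; "rot": the turn, a rotation vector about the tool's x, y, z in rad, a list of three. In form: [{"xyz": [dx, dy, dz], "rot": [ax, ay, az]}, ...]. A call has 1 to 12 rows; each row is the pose to reach, as a shift and turn from the pose commanded when the call began, along the tool's axes at that moment; what a row does not reach only later rows make up. A row lasts 1/12 s, in which the tool goes at most 41.7 mm and 7.16 degrees, less where a joint would pass 70% of its speed; a pose out of reach is approached as far as the arm can. A call with a gripper value outside its range is refused whole. OPENING is the closure in counts, from 0 (fully open) to 255 (shut), set as the call begins (- or left out, the last holds). The fingers move at their own pace and stop on an object; the grip force is fixed at half the most. Time passes only in rows, so rows that repeat a pose let the fingers close. It gives the time, the measured TCP pose, the force, the opening and the grip force at its end, in the units of the state.
- ctrl.get_obs(): the state, without advancing time (a new reading comes with each control period).
- ctrl.get_image(name): name is "scene" or "top" or "wrist"; returns the picture (384x512x3 uint8, red, green, blue); there is no depth.
- ctrl.camera_model(name): a dict with "fx", "fy", "cx", "cy" (pixels), "position" and "attitude" of the camera in the world. Camera axes: x right, y up, looking along -z (the intrinsics and any distortion apply to the point x, -y, -z); pixel columns grow to the right and rows downward; lengths in mm; the calibration is good to about 2 mm. A picture is of the moment at which its call begins: read the wrist's pose just before it. camera_model takes no time and is no camera call; for the wrist camera it gives the pose at the moment of the call.
- ctrl.close_job(): hands the job in; it is judged then, once.
The state is a dict: "t": time; "qpos": joint angles; "qvel": joint speeds; "joint_torque": joint torques, N m; "ee_pos": TCP position; "orientation": TCP orientation; "ft_force": force on the tool from outside, world axes, zero at the start; "moment": the same for the moment, N m; "width": finger opening in mm; "grasp_force": force on a finger pad.
Only numpy, scipy, OpenCV 4.12 (cv2) and the standard library are available. Lean on these libraries where they do the work, as an engineer would, in place of code of your own. Each camera call takes 0.05 s, during which the arm holds its last target. There are 200 camera calls.

## Working session

There is one attempt and no reset: what is moved stays moved. The work goes in short steps, Python scripts to look and compute and a shell command to move; the robot and the scene stay as the last step left them, time stands still between calls to the robot, and variables do not carry over. Pictures are saved under pics/ and viewed, at most 10 in all, crops included, and the job is handed in when it is done.

```bash
mkdir -p pics
python3 - <<'E'
from workcell import ctrl
import cv2
o=ctrl.get_obs();print(o)
for n in("scene","top"):
    print(n,ctrl.camera_model(n))
    cv2.imwrite(f"pics/{n}0.png",cv2.resize(ctrl.get_image(n)[:,:,::-1],(800,600),interpolation=cv2.INTER_CUBIC))
E
```

```text
{'t': 0.0, 'qpos': array([ 1.30597114e+00,  4.23842851e-01,  1.63069771e+00,  2.92577279e-05,
        1.08860445e+00, -1.90126760e-02]), 'qvel': array([0.00210004, 0.0013433 , 0.00108855, 0.00135908, 0.00127963,
       0.00124504]), 'joint_torque': array([-2.90247037e-03, -5.44613600e+01, -2.73660654e+01,  6.42358046e-02,
        2.29083037e-02, -1.31697775e-04]), 'ee_pos': array([151.91717348, 605.67269303, 221.89741804]), 'orientation': array([-3.85141003e-01, -3.11764724e+00,  2.40797750e-03]), 'ft_force': array([-0.75299883,  0.23688306,  0.04422539]), 'moment': array([ 0.04205804,  0.00924166, -0.00678455]), 'grasp_force': 0.0, 'width': 87.69782475110885}
scene {'fx': 460.92279681062047, 'fy': 460.92279681062047, 'cx': 254.41498245766076, 'cy': 201.5444201930932, 'position': array([  -9.04369501, -817.55910843,  546.47624856]), 'attitude': array([ 0.97548322, -0.41177173, -0.69458488])}
top {'fx': 426.76777584798134, 'fy': 426.76777584798134, 'cx': 252.4200677493277, 'cy': 190.0917652686309, 'position': array([ 322.27775045, -302.65053291,  925.28784265]), 'attitude': array([ 0.14881665, -0.13065209, -1.56678552])}
```

View pics/top0.png

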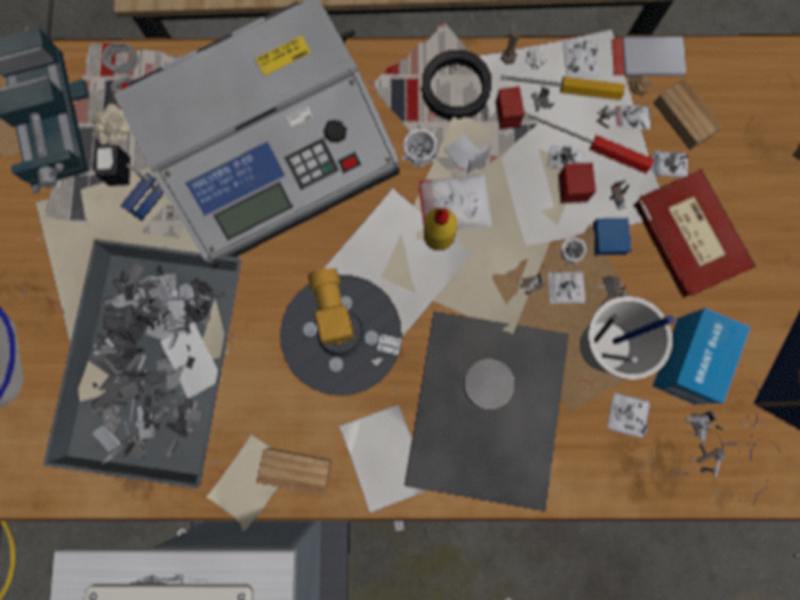

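View pics/scene0.png

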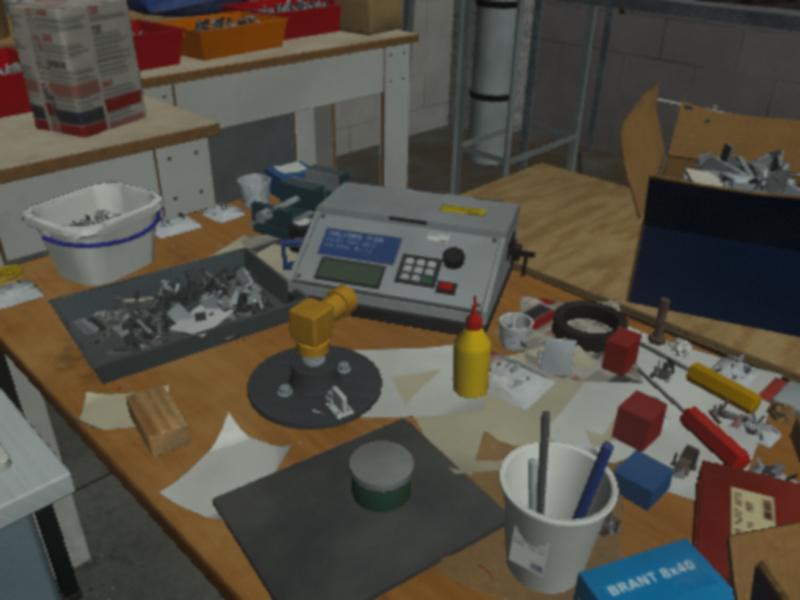

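The top view shows the flange at about (341,334), the elbow top near (335,325), its outlet near (322,275), the fin near (386,347), the bottle at (440,230) and the tin at (490,384). I'll enlarge both views around the flange.

```bash
cat > h.py <<'E'
import numpy as np,cv2
from scipy.spatial.transform import Rotation as R
from workcell import ctrl
def onplane(n,u,v,z,m=None):
    m=m or ctrl.camera_model(n)
    d=R.from_rotvec(m["attitude"]).apply([(u-m["cx"])/m["fx"],-(v-m["cy"])/m["fy"],-1])
    p=np.array(m["position"]);return p+d*(z-p[2])/d[2]
def proj(n,P,m=None):
    m=m or ctrl.camera_model(n)
    q=R.from_rotvec(m["attitude"]).inv().apply(np.array(P)-m["position"])
    return np.array([m["cx"]+m["fx"]*q[0]/-q[2],m["cy"]-m["fy"]*q[1]/-q[2]])
def crop(n,u0,v0,w,h,s,f,img=None):
    im=ctrl.get_image(n) if img is None else img
    cv2.imwrite(f,cv2.resize(im[v0:v0+h,u0:u0+w,::-1],None,fx=s,fy=s,interpolation=cv2.INTER_CUBIC))
E
python3 - <<'E'
from h import *
crop("top",170,160,100,100,6,"pics/c.png")
s=.64
for n,u,v,z in[("flange",341,334,10),("bottle",440,230,100),("tin",490,384,50),("top",333,325,117),("outlet",322,277,110),("fin",386,347,36)]:
    print(n,onplane("top",u*s,v*s,z).round(1))
E
```

```text
flange [ 435.1 -218.2   10. ]
bottle [ 557.8 -351.3  100. ]
tin [ 364.5 -416.9   50. ]
top [ 433.  -218.1  117. ]
outlet [ 494.5 -202.6  110. ]
fin [ 414.3 -281.1   36. ]
```

View pics/c.png

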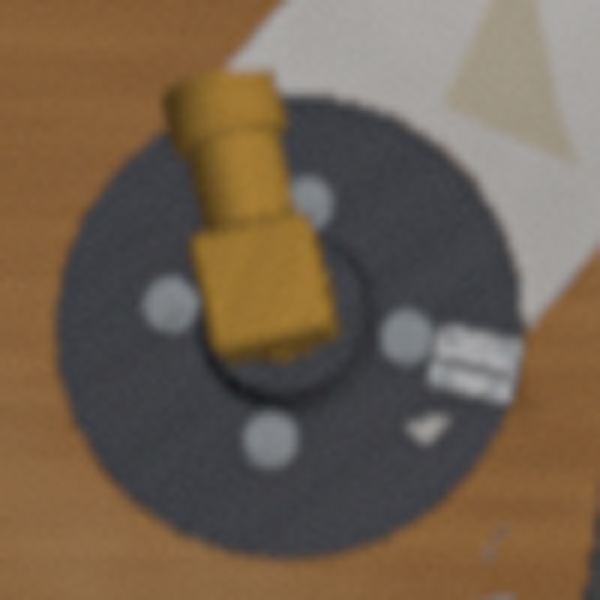

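The crop puts the flange disc centre at crop px (290,326), the fin foot at about (476,362) and the outlet at the top, around (225,100). The fin is roughly 120° clockwise from the outlet. A single grip with q6 near -130° leaves room for the full turn. Next I'll work out the transit.

```bash
cat >> h.py <<'E'
def togo(xyz,yang):
    "tool-frame shift and turn to a tool-down pose with tool y at world angle yang (deg)"
    o=ctrl.get_obs();r=R.from_rotvec(o["orientation"])
    y=np.array([np.cos(np.radians(yang)),np.sin(np.radians(yang)),0]);z=np.array([0,0,-1.])
    t=R.from_matrix(np.c_[np.cross(y,z),y,z])
    return r.inv().apply(np.array(xyz)-o["ee_pos"]).round(1),(r.inv()*t).as_rotvec().round(3)
E
python3 - <<'E'
from h import *
c=lambda u,v,z:onplane("top",170+u/6,160+v/6,z)
A=c(290,326,10);print("axis",A,"edges",[np.linalg.norm(c(u,v,10)-A).round(1) for u,v in((58,326),(523,326),(290,95),(290,557))])
f=c(476,362,22)-A;print("fin",f,np.degrees(np.arctan2(f[1],f[0])),np.hypot(f[0],f[1]))
print("top px",(proj("top",[A[0],A[1],117])-[170,160])*6)
o=c(220,75,106)-A;print("out",o,np.degrees(np.arctan2(o[1],o[0])),np.hypot(o[0],o[1]))
m=ctrl.camera_model("wrist");r=R.from_rotvec(ctrl.get_obs()["orientation"]);print("cam in tool",r.inv().apply(m["position"]-ctrl.get_obs()["ee_pos"]),(r.inv()*R.from_rotvec(m["attitude"])).as_matrix().round(2),m["fx"])
print(togo([430,150,270],90),togo([A[0],A[1],270],104))
E
```

```text
axis [ 433.83346169 -218.41532633   10.        ] edges [np.float64(83.7), np.float64(83.8), np.float64(85.0), np.float64(82.3)]
fin [-14.33877349 -67.19543658  12.        ] -102.04563101432322 68.70827549810062
top px [259.73514842 285.34836304]
out [71.11373734 15.35805303 96.        ] 12.186697785559055 72.75323657147908
cam in tool [  74.86763432    1.1069925  -161.53041182] [[-0.    0.96  0.27]
 [ 1.   -0.    0.  ]
 [ 0.    0.27 -0.96]] 303.7281087829565
(array([-380.6, -374.5,  -47.5]), array([-0.001, -0.   , -0.246])) (array([-474. , -730.9,  -47.1]), array([-0.001, -0.   , -0.49 ]))
```

```bash
python3 -m inch '[{"xyz":[-35,-35,-30],"rot":[0,0,-0.05]},{"xyz":[-65,-65,-47],"rot":[0,0,-0.1]},{"xyz":[-93,-93,-47],"rot":[0,0,-0.15]},{"xyz":[-121,-121,-47],"rot":[0,0,-0.2]},{"xyz":[-149,-149,-47],"rot":[0,0,-0.246]},{"xyz":[-177,-177,-47],"rot":[0,0,-0.246]},{"xyz":[-205,-205,-47],"rot":[0,0,-0.246]},{"xyz":[-233,-233,-47],"rot":[0,0,-0.246]},{"xyz":[-261,-261,-47],"rot":[0,0,-0.246]},{"xyz":[-289,-289,-47],"rot":[0,0,-0.246]},{"xyz":[-317,-317,-47],"rot":[0,0,-0.246]},{"xyz":[-345,-345,-47],"rot":[0,0,-0.246]}]' 0; python3 -c "
from h import *
print(ctrl.get_obs()['qpos'],togo([434,-218,270],102))"
```

```text
t: 1.15
ee_pos: [403.3, 185.6, 269.8]
orientation: [-0.0, 3.141, 0.0]
ft_force: [0.3, -0.2, -0.0]
width: 88.0
grasp_force: 0.0
[ 4.04518322e-01  8.93171385e-02  1.96446221e+00 -7.12944333e-05
  1.08754816e+00 -1.16643468e+00] (array([-3.070e+01, -4.036e+02, -2.000e-01]), array([ 0.   ,  0.   , -0.209]))
```

```bash
python3 -m inch '[{"xyz":[-3,-34,0],"rot":[0,0,-0.02]},{"xyz":[-6,-68,0],"rot":[0,0,-0.04]},{"xyz":[-8,-102,0],"rot":[0,0,-0.06]},{"xyz":[-10,-136,0],"rot":[0,0,-0.08]},{"xyz":[-13,-170,0],"rot":[0,0,-0.1]},{"xyz":[-15,-204,0],"rot":[0,0,-0.12]},{"xyz":[-18,-238,0],"rot":[0,0,-0.14]},{"xyz":[-21,-272,0],"rot":[0,0,-0.16]},{"xyz":[-24,-306,0],"rot":[0,0,-0.18]},{"xyz":[-27,-340,0],"rot":[0,0,-0.2]},{"xyz":[-29,-374,0],"rot":[0,0,-0.209]},{"xyz":[-31,-403,0],"rot":[0,0,-0.209]}]'; python3 -m inch '[{"xyz":[0,0,0],"rot":[0,0,0]},{"xyz":[0,0,0],"rot":[0,0,0]},{"xyz":[0,0,0],"rot":[0,0,0]}]'
python3 - <<'E'
from h import *
import json
print(ctrl.get_obs()['qpos'],togo([434,-218,270],102))
m=ctrl.camera_model("wrist");json.dump({k:np.array(v).tolist() for k,v in m.items() if k in("fx","fy","cx","cy","position","attitude")},open("w1.json","w"))
im=ctrl.get_image("wrist");cv2.imwrite("pics/w1.png",cv2.resize(im[:,:,::-1],(800,600),interpolation=cv2.INTER_CUBIC))
for P in([434,-218,118],[502,-203,97],[420,-285,36],[434,-218,10]):print(proj("wrist",P,m)/.64)
E
```

```text
t: 2.15
ee_pos: [433.5, -217.5, 269.6]
orientation: [0.328, -3.124, 0.0]
ft_force: [0.3, 0.5, 0.0]
width: 88.1
grasp_force: 0.0
t: 2.4
ee_pos: [433.4, -214.9, 269.3]
orientation: [0.327, -3.124, -0.001]
ft_force: [-1.5, 0.0, 0.3]
width: 87.8
grasp_force: 0.0
[-4.85178042e-01  1.55905351e-01  1.88741442e+00  3.11054580e-04
  1.09940013e+00 -2.26463288e+00] (array([ 0. , -3.1, -0.7]), array([ 0.001, -0.001, -0.001]))
[385.22184409 282.81570357]
[386.66903768 365.70707817]
[310.567157 227.47301 ]
[386.66333185 254.95087224]
```

View pics/w1.png

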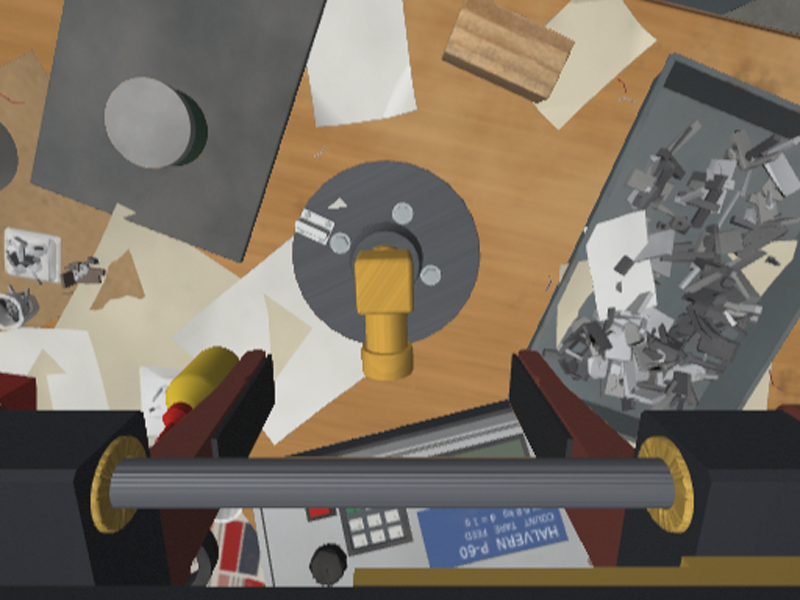

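The elbow top at (385,282) and the outlet at about (387,362) match the predictions to within a few pixels. The fin shows near (315,226). I'll enlarge that area to read the exact angles.

Run:
```python
from h import *
crop("wrist",182,98,130,150,5,"/tmp/a.png")
im=cv2.imread("/tmp/a.png")
a=im[0:400,0:400]          # fin area
cv2.imwrite("pics/w2.png",cv2.resize(im,(520,600)))
```

```text
(no output)
```

View pics/w2.png

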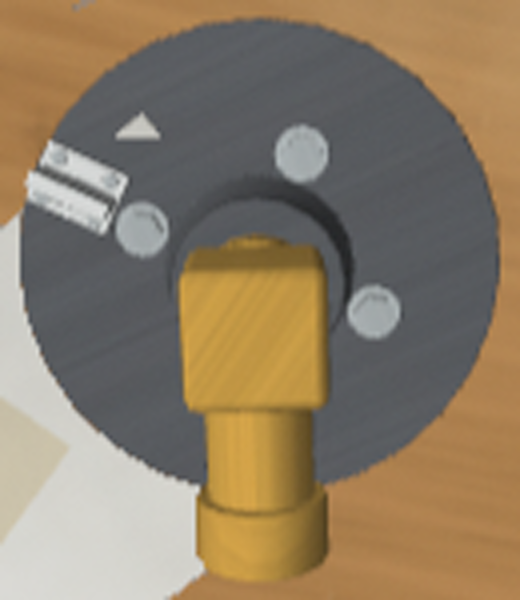

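The fin foot's corners are at crop px (50,142), (128,180) and (105,235), with the fin strip running from (30,175) to (112,205). I'll fit the fin yaw by projecting the model onto these.

Run:
```python
from h import *
import json
m=json.load(open("w1.json"))
from scipy.optimize import least_squares
P=lambda p:(proj("wrist",p,m)-[182,98])*4
# flange rim
E=[(500,258),(262,18),(22,235)]
from numpy import cos,sin,radians
def rim(p):
    r=[]
    for e in E:
        w=onplane("wrist",182+e[0]/4,98+e[1]/4,10,m);r.append(np.hypot(*(w[:2]-p[:2]))-85)
    return r
A=least_squares(rim,[434,-218]).x;print("axis",A,P([*A,117]),P([*A,10]))
for a in(-98,-100,-102,-104,-106):
    d=np.array([cos(radians(a)),sin(radians(a))]);n=np.array([-d[1],d[0]])
    q=lambda x,y,z:P([*(A+x*d+y*n),z]).round().astype(int).tolist()
    print(a,"foot",[q(x,y,13) for x,y in((83,-11),(54,-11),(54,11),(83,11))],"top",[q(x,y,36) for x,y in((83,-3),(54,-3),(54,3),(83,3))],"base",[q(x,-3,13)for x in(83,54)])
for u,v in((50,142),(128,180),(105,235),(28,197)):
    w=onplane("wrist",182+u/4,98+v/4,13,m)[:2]-A;print(np.hypot(*w),np.degrees(np.arctan2(w[1],w[0])))
for u,v in((185,408),(327,408),(182,268),(325,268)):
    w=onplane("wrist",182+u/4,98+v/4,117,m)[:2]-A;print("body",w,np.hypot(*w),np.degrees(np.arctan2(w[1],w[0])))
print(togo([*A,150],102))
```

```text
axis [ 437.8968994  -217.68215566] [256.40220605 345.33239773] [260.4757024  271.61539811]
-98 foot [[41, 161], [123, 190], [103, 250], [23, 222]] top [[21, 191], [107, 222], [101, 239], [16, 209]] base [[35, 183], [115, 212]]
-100 foot [[45, 153], [126, 185], [104, 245], [24, 213]] top [[24, 183], [109, 217], [103, 234], [18, 200]] base [[38, 175], [118, 207]]
-102 foot [[49, 146], [129, 181], [105, 239], [26, 205]] top [[28, 175], [111, 211], [104, 228], [21, 192]] base [[41, 168], [120, 202]]
-104 foot [[53, 138], [132, 176], [106, 234], [28, 197]] top [[31, 167], [114, 206], [106, 223], [24, 184]] base [[44, 160], [122, 197]]
-106 foot [[58, 131], [135, 172], [107, 229], [31, 189]] top [[35, 159], [117, 201], [108, 218], [27, 175]] base [[48, 152], [125, 193]]
84.09791337725439 -110.39376857330133
55.41355443570971 -113.61510270549945
55.28309545537929 -92.055306624132
83.80288039837947 -96.45414289558711
body [ 21.05289972 -15.32205672] 26.038241278939864 -36.0466941664288
body [13.12380271 22.19109844] 25.78137015986933 59.39995470472165
body [-16.36765843 -23.26087879] 28.44237551134232 -125.13236749442254
body [-24.10166444  13.31736032] 27.536200075580652 151.07718105171972
(array([ -3.6,  -4.3, 119.5]), array([ 0.001, -0.   ,  0.001]))
```

```bash
python3 -m inch '[{"xyz":[-1,-4,30],"rot":[0,0,0]},{"xyz":[-1,-4,60],"rot":[0,0,0]},{"xyz":[-1,-4,90],"rot":[0,0,0]},{"xyz":[-1,-4,120],"rot":[0,0,0]},{"xyz":[-1,-4,120],"rot":[0,0,0]},{"xyz":[-1,-4,120],"rot":[0,0,0]},{"xyz":[-1,-4,120],"rot":[0,0,0]},{"xyz":[-1,-4,120],"rot":[0,0,0]}]'
python3 - <<'E'
from h import *
m=ctrl.camera_model("wrist");im=ctrl.get_image("wrist");cv2.imwrite("pics/w3.png",cv2.resize(im[:,:,::-1],(800,600),interpolation=cv2.INTER_CUBIC))
for P in([435.5,-218,117],[435.5,-218,10]):print(proj("wrist",P,m)/.64)
import json;json.dump({k:np.array(v).tolist() for k,v in m.items() if k in("fx","fy","cx","cy","position","attitude")},open("w3.json","w"))
for i in range(3):print(togo([435.5,-218,83],102))
E
```

```text
t: 3.17
ee_pos: [437.0, -219.4, 151.6]
orientation: [-0.329, 3.122, -0.003]
ft_force: [-0.3, 0.2, -0.1]
width: 87.8
grasp_force: 0.0
[393.18295541 341.3922998 ]
[393.00450084 283.85562225]
(array([ 1.2,  1.9, 68.6]), array([-0.002,  0.003,  0.   ]))
(array([ 1.2,  1.9, 68.6]), array([-0.002,  0.003,  0.   ]))
(array([ 1.2,  1.9, 68.6]), array([-0.002,  0.003,  0.   ]))
```

View pics/w3.png

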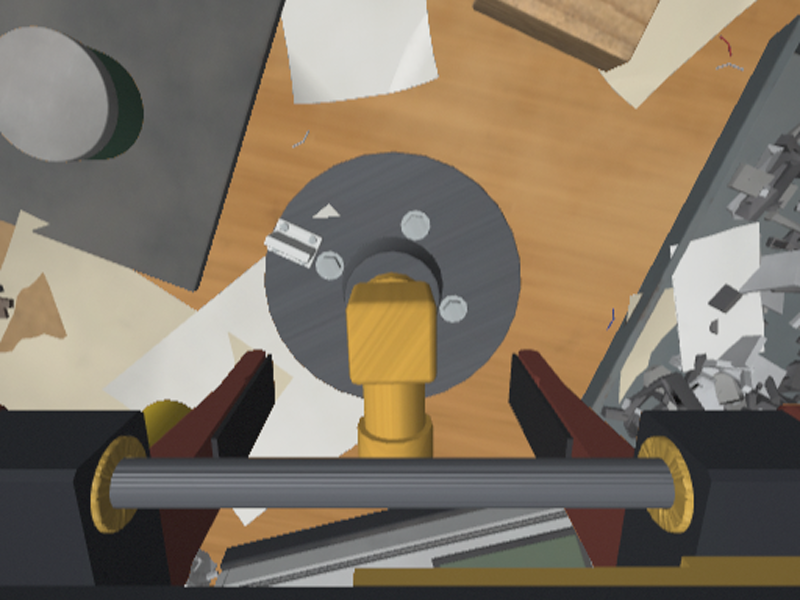

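The body top is centred at (392,340) against a prediction of (393,341), and the fingers sit symmetrically at 262 and 520, so it is well aligned. Descending and gripping now.

```bash
python3 -m inch '[{"xyz":[1,1,20],"rot":[0,0,0]},{"xyz":[1,1,35],"rot":[0,0,0]},{"xyz":[1,1,50],"rot":[0,0,0]},{"xyz":[1,1,62],"rot":[0,0,0]},{"xyz":[1,1,68],"rot":[0,0,0]},{"xyz":[1,1,68],"rot":[0,0,0]},{"xyz":[1,1,68],"rot":[0,0,0]}]' && python3 -m inch '[{"xyz":[0,0,0],"rot":[0,0,0]},{"xyz":[0,0,0],"rot":[0,0,0]},{"xyz":[0,0,0],"rot":[0,0,0]},{"xyz":[0,0,0],"rot":[0,0,0]},{"xyz":[0,0,0],"rot":[0,0,0]},{"xyz":[0,0,0],"rot":[0,0,0]},{"xyz":[0,0,0],"rot":[0,0,0]},{"xyz":[0,0,0],"rot":[0,0,0]},{"xyz":[0,0,0],"rot":[0,0,0]},{"xyz":[0,0,0],"rot":[0,0,0]},{"xyz":[0,0,0],"rot":[0,0,0]},{"xyz":[0,0,0],"rot":[0,0,0]}]' 255; python3 -c "
from h import *
o=ctrl.get_obs();print(o['moment'],o['qpos'])"
```

```text
t: 3.8
ee_pos: [434.9, -218.6, 82.5]
orientation: [-0.328, 3.124, -0.001]
ft_force: [0.7, -0.6, 0.4]
width: 87.8
grasp_force: 0.0
t: 4.8
ee_pos: [435.0, -219.4, 82.0]
orientation: [-0.329, 3.123, -0.003]
ft_force: [-1.2, -6.0, 1.1]
width: 40.1
grasp_force: 29.8
[-0.92677023  0.18280216  0.16734112] [-4.90949421e-01  4.50473616e-01  2.01898005e+00 -1.86327225e-03
  6.70203399e-01 -2.27040913e+00]
```

```bash
python3 -m inch '[{"xyz":[0,0,0],"rot":[0,0,0.05]},{"xyz":[0,0,0],"rot":[0,0,0.1]},{"xyz":[0,0,0],"rot":[0,0,0.15]},{"xyz":[0,0,0],"rot":[0,0,0.2]},{"xyz":[0,0,0],"rot":[0,0,0.25]},{"xyz":[0,0,0],"rot":[0,0,0.3]},{"xyz":[0,0,0],"rot":[0,0,0.35]},{"xyz":[0,0,0.3],"rot":[0,0,0.4]},{"xyz":[0,0,0.3],"rot":[0,0,0.45]},{"xyz":[0,0,0.3],"rot":[0,0,0.5]},{"xyz":[0,0,0.3],"rot":[0,0,0.55]},{"xyz":[0,0,0.4],"rot":[0,0,0.6]}]'; python3 -c "
from h import *
o=ctrl.get_obs();print(o['moment'],o['qpos'])"
```

```text
t: 5.8
ee_pos: [435.2, -218.3, 81.6]
orientation: [0.613, 3.08, 0.0]
ft_force: [1.4, 2.1, 3.2]
width: 39.7
grasp_force: 29.9
[ 0.68185577 -0.57276598  0.35902911] [-4.89666567e-01  4.51136234e-01  2.01942107e+00  7.31923685e-04
  6.69744828e-01 -1.66820991e+00]
```

Forces are low and the elbow is turning, so I'll continue to 1.8 rad in total and then look.

```bash
python3 -m inch '[{"xyz":[0,0,0],"rot":[0,0,0.05]},{"xyz":[0,0,0],"rot":[0,0,0.1]},{"xyz":[0,0,0],"rot":[0,0,0.15]},{"xyz":[0,0,0],"rot":[0,0,0.2]},{"xyz":[0,0,0],"rot":[0,0,0.25]},{"xyz":[0,0,0],"rot":[0,0,0.3]},{"xyz":[0,0,0],"rot":[0,0,0.35]},{"xyz":[0,0,0.3],"rot":[0,0,0.4]},{"xyz":[0,0,0.3],"rot":[0,0,0.45]},{"xyz":[0,0,0.3],"rot":[0,0,0.5]},{"xyz":[0,0,0.3],"rot":[0,0,0.55]},{"xyz":[0,0,0.4],"rot":[0,0,0.6]}]';python3 -m inch '[{"xyz":[0,0,0],"rot":[0,0,0.05]},{"xyz":[0,0,0],"rot":[0,0,0.1]},{"xyz":[0,0,0],"rot":[0,0,0.15]},{"xyz":[0,0,0],"rot":[0,0,0.2]},{"xyz":[0,0,0],"rot":[0,0,0.25]},{"xyz":[0,0,0],"rot":[0,0,0.3]},{"xyz":[0,0,0],"rot":[0,0,0.35]},{"xyz":[0,0,0.3],"rot":[0,0,0.4]},{"xyz":[0,0,0.3],"rot":[0,0,0.45]},{"xyz":[0,0,0.3],"rot":[0,0,0.5]},{"xyz":[0,0,0.3],"rot":[0,0,0.55]},{"xyz":[0,0,0.4],"rot":[0,0,0.6]}]'; python3 -c "
from h import *
o=ctrl.get_obs();print(o['moment'],o['qpos'])
crop('scene',140,170,130,110,6,'pics/s1.png')"
```

```text
t: 6.8
ee_pos: [436.0, -217.6, 81.3]
orientation: [1.496, 2.76, 0.003]
ft_force: [5.6, 8.8, 2.1]
width: 40.2
grasp_force: 29.9
t: 7.8
ee_pos: [437.1, -217.5, 81.0]
orientation: [2.244, 2.194, 0.006]
ft_force: [9.7, 10.8, -0.6]
width: 40.1
grasp_force: 29.9
[ 1.88966014 -1.97937455  0.34535709] [-0.48776789  0.45279441  2.01853378  0.00416767  0.66614818 -0.46821264]
```

View pics/s1.png

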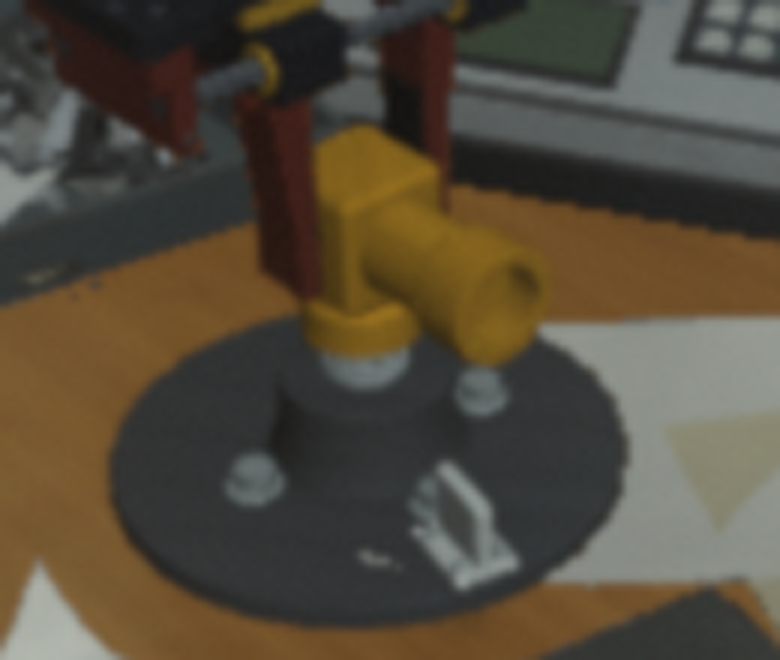

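The outlet is still slightly short of the fin, whose top edge runs from (447,466) to (487,520) in the crop. I'll refine the fin yaw from this view.

Run:
```python
from h import *
A=np.array([435.5,-218])
for u,v,z in((447,466,36),(487,520,36),):
    w=onplane("scene",140+u/6,170+v/6,z)[:2]-A;print(w,np.hypot(*w),np.degrees(np.arctan2(w[1],w[0])))
for a in(-91,-97,-103):
    d=np.array([np.cos(np.radians(a)),np.sin(np.radians(a))]);print(a,"out",(proj("scene",[*(A+70*d),95])-[140,170])*6,"fin",[((proj("scene",[*(A+r*d),36])-[140,170])*6).round() for r in(54,83)])
print("axis rim",[((proj("scene",[*(A+q),10])-[140,170])*6).round() for q in ([85,0],[-85,0],[0,-85],[0,85])])
# wrist view 3, rim & foot
import json;m=json.load(open("w3.json"))
for u,v in((265,247),(288,219),(322,236),(311,267)):
    w=onplane("wrist",u*.64,v*.64,13,m)[:2]-A;print(np.hypot(*w),np.degrees(np.arctan2(w[1],w[0])))
```

```text
[ -9.57452962 -58.87458413] 59.6480366306833 -99.23691158356489
[-18.36196847 -87.93073201] 89.82747640886716 -101.79518084153258
-91 out [486.79380022 310.28858693] fin [array([458., 448.]), array([518., 489.])]
-97 out [466.90687405 318.84780323] fin [array([443., 455.]), array([496., 500.])]
-103 out [445.39316897 326.328561  ] fin [array([428., 461.]), array([471., 510.])]
axis rim [array([549., 342.]), array([140., 551.]), array([528., 558.]), array([203., 335.])]
85.17561820887589 -94.90458740412248
78.28628739714982 -110.8085620565249
55.038982595309044 -113.2842271172292
54.117662242741865 -90.6322028216661
```

Run:
```python
from h import *
A=np.array([435.5,-218])
c=lambda u,v,z:onplane("scene",140+u/6,170+v/6,z)[:2]
print("top px",(proj("scene",[*A,116])-[140,170])*6)
t=[c(u,v,116) for u,v in((365,127),(440,170),(358,210),(312,150))];print(np.mean(t,0)-A)
w=c(508,311,95)-A;print("out",w,np.hypot(*w),np.degrees(np.arctan2(w[1],w[0])))
g=lambda d:d/np.hypot(*d)
for i in((1,2),(0,3),(0,1),(3,2)):
    d=t[i[1]]-t[i[0]];print(i,np.hypot(*d),np.degrees(np.arctan2(d[1],d[0])))
r=R.from_rotvec(ctrl.get_obs()["orientation"]).as_matrix();print("tool y ang",np.degrees(np.arctan2(r[1,1],r[0,1])))
m=ctrl.camera_model("wrist")
im=ctrl.get_image("wrist");crop("wrist",0,0,512,384,1.5,"pics/w4.png",im)
for a in (-85,-91,-100):
  d=np.array([np.cos(np.radians(a)),np.sin(np.radians(a))]);print(a,[(proj("wrist",[*(A+x*d),z],m)*1.5).round() for x,z in((0,116),(70,95),(54,36),(83,36))])
```

```text
top px [340.05173381 161.2358978 ]
[ 5.50959579 -7.17670287]
out [  3.1238226  -74.57941021] 74.64480353934015 -87.60151910434692
(1, 2) 33.31602229548861 -177.35302167935046
(0, 3) 21.17221158438434 -179.38852489413685
(0, 1) 36.760565636771155 -89.98687066476747
(3, 2) 39.9500325004268 -107.63213980827074
tool y ang -1.4960309742526359
-85 [array([371., 415.]), array([391., 541.]), array([384., 424.]), array([390., 472.])]
-91 [array([371., 415.]), array([373., 542.]), array([373., 425.]), array([373., 473.])]
-100 [array([371., 415.]), array([345., 541.]), array([356., 424.]), array([349., 471.])]
```

View pics/w4.png

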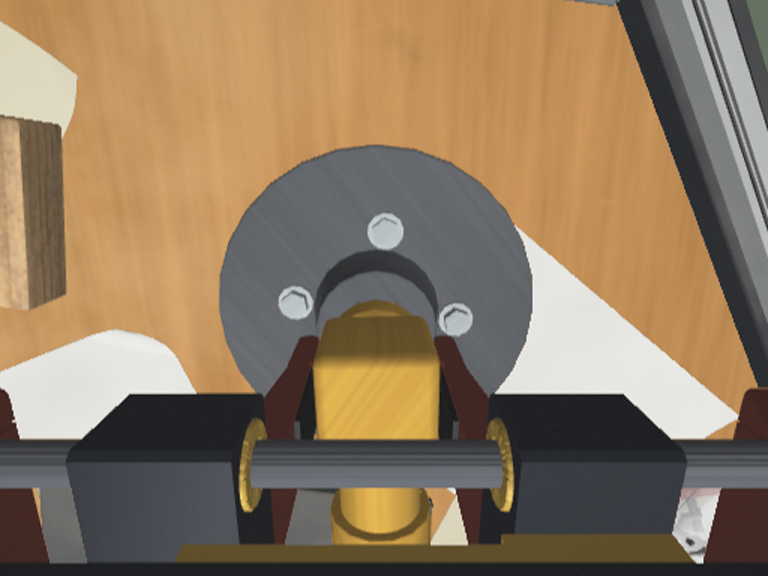

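The elbow sits square in the fingers, so the outlet points along about -91.5°. The fin is at about -102.5°, averaged over the wrist and top views, so I'll turn another 0.19 rad and release.

```bash
python3 -m inch '[{"xyz":[0,0,0],"rot":[0,0,0.05]},{"xyz":[0,0,0],"rot":[0,0,0.1]},{"xyz":[0,0,0],"rot":[0,0,0.15]},{"xyz":[0,0,0],"rot":[0,0,0.19]},{"xyz":[0,0,0],"rot":[0,0,0.19]},{"xyz":[0,0,0],"rot":[0,0,0.19]},{"xyz":[0,0,0],"rot":[0,0,0.19]}]'; python3 -c "
from h import *
r=R.from_rotvec(ctrl.get_obs()['orientation']).as_matrix();print('tool y ang',np.degrees(np.arctan2(r[1,1],r[0,1])))"
python3 -m inch '[{"xyz":[0,0,0],"rot":[0,0,0]},{"xyz":[0,0,0],"rot":[0,0,0]},{"xyz":[0,0,0],"rot":[0,0,0]},{"xyz":[0,0,0],"rot":[0,0,0]},{"xyz":[0,0,0],"rot":[0,0,0]},{"xyz":[0,0,0],"rot":[0,0,0]},{"xyz":[0,0,0],"rot":[0,0,0]},{"xyz":[0,0,0],"rot":[0,0,0]},{"xyz":[0,0,0],"rot":[0,0,0]},{"xyz":[0,0,0],"rot":[0,0,0]}]' 0
```

```text
t: 8.48
ee_pos: [437.5, -217.6, 80.9]
orientation: [2.44, 1.973, 0.007]
ft_force: [11.6, 10.1, -3.1]
width: 39.8
grasp_force: 29.9
tool y ang -12.079285905868248
t: 9.32
ee_pos: [434.4, -218.3, 80.5]
orientation: [-2.442, -1.976, 0.0]
ft_force: [-0.2, 0.0, 0.3]
width: 88.0
grasp_force: 0.0
```

```bash
python3 -m inch '[{"xyz":[0,0,-25],"rot":[0,0,0]},{"xyz":[0,0,-50],"rot":[0,0,0]},{"xyz":[0,0,-80],"rot":[0,0,0]},{"xyz":[0,0,-110],"rot":[0,0,0]},{"xyz":[0,0,-140],"rot":[0,0,-0.1]},{"xyz":[0,0,-165],"rot":[0,0,-0.2]},{"xyz":[0,0,-185],"rot":[0,0,-0.3]},{"xyz":[0,0,-190],"rot":[0,0,-0.4]},{"xyz":[0,0,-190],"rot":[0,0,-0.5]},{"xyz":[0,0,-190],"rot":[0,0,-0.6]},{"xyz":[0,0,-190],"rot":[0,0,-0.7]},{"xyz":[0,0,-190],"rot":[0,0,-0.8]}]'
python3 -m inch '[{"xyz":[0,0,0],"rot":[0,0,-0.1]},{"xyz":[0,0,0],"rot":[0,0,-0.2]},{"xyz":[0,0,0],"rot":[0,0,-0.3]},{"xyz":[0,0,0],"rot":[0,0,-0.4]},{"xyz":[0,0,0],"rot":[0,0,-0.5]},{"xyz":[0,0,0],"rot":[0,0,-0.6]},{"xyz":[0,0,0],"rot":[0,0,-0.7]},{"xyz":[0,0,0],"rot":[0,0,-0.8]},{"xyz":[0,0,0],"rot":[0,0,-0.8]},{"xyz":[0,0,0],"rot":[0,0,-0.8]},{"xyz":[0,0,0],"rot":[0,0,-0.8]}]'
python3 - <<'E'
from h import *
import json
m=ctrl.camera_model("wrist");json.dump({k:np.array(v).tolist() for k,v in m.items() if k in("fx","fy","cx","cy","position","attitude")},open("w5.json","w"))
crop("wrist",162,88,160,150,4,"pics/w5.png")
A=np.array([435.5,-218])
for a in (-96,-102,-108):
  d=np.array([np.cos(np.radians(a)),np.sin(np.radians(a))]);print(a,[((proj("wrist",[*(A+x*d),z],m)-[162,88])*4).round() for x,z in((0,115.5),(70,94.5),(54,36),(83,36))])
E
```

```text
t: 10.32
ee_pos: [434.3, -218.2, 270.6]
orientation: [1.473, 2.775, -0.0]
ft_force: [-0.0, -0.4, -0.1]
width: 88.0
grasp_force: 0.0
t: 11.23
ee_pos: [434.3, -218.3, 270.5]
orientation: [-0.288, -3.128, -0.0]
ft_force: [0.5, 0.6, 0.1]
width: 87.7
grasp_force: 0.0
-96 [array([352., 374.]), array([108., 375.]), array([190., 330.]), array([104., 337.])]
-102 [array([352., 374.]), array([106., 350.]), array([189., 313.]), array([101., 311.])]
-108 [array([352., 374.]), array([107., 325.]), array([190., 296.]), array([102., 285.])]
```

View pics/w5.png

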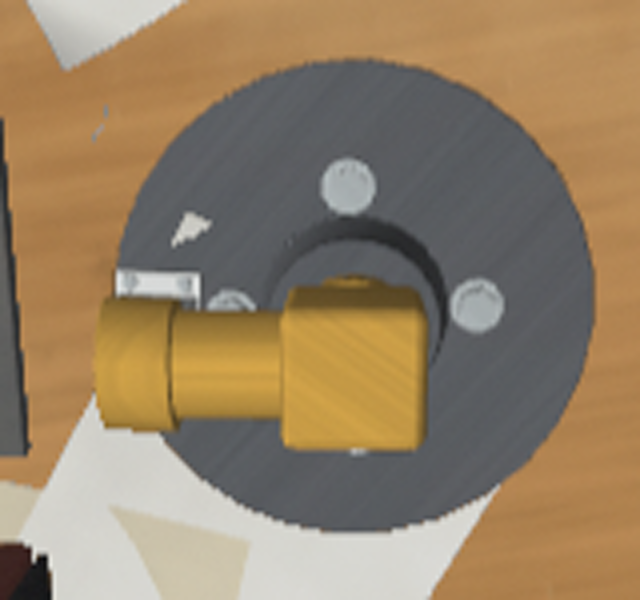

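The outlet now covers the fin: the collar's midline is at row 364, and the foot's far edge runs from (117,270) to (200,272), visually parallel to the outlet. Now a numerical check.

Run:
```python
from h import *
import json
from scipy.optimize import least_squares
m=json.load(open("w5.json"))
q=lambda u,v,z:onplane("wrist",162+u/4,88+v/4,z,m)[:2]
# axis from flange rim (z=10): left, right, top, bottom tangents
E=[(596,298),(355,59),(140,215),(365,532),(500,488)]
A=least_squares(lambda p:[np.hypot(*(q(u,v,10)-p))-85 for u,v in E],[435,-218]);print(A.x,A.fun.round(1))
ang=lambda d:np.degrees(np.arctan2(d[1],d[0]))
B=np.mean([q(u,v,115.5) for u,v in((285,292),(420,292),(285,450),(425,450))],0);print("body",B)
o1,o2=q(138,364,94.5),q(230,364,94.5)
print("outlet",[(np.hypot(*(o1-X)),ang(o1-X)) for X in(A.x,B,np.array([435.5,-218]))],ang(o1-o2))
f1,f2=q(117,270,13),q(200,272,13)
print("foot dir",ang(f1-f2))
for X in(A.x,B,np.array([435.5,-218])):
  for f in(f1,f2):
    w=f-X;r=np.hypot(*w);print("fin",r,ang(w)+np.degrees(np.arcsin(11/r)))
```

```text
[ 437.7733483  -216.12796294] [-1.9 -0.8 -2.7 -1.3 -0.8]
body [ 435.24824293 -217.56146733]
outlet [(np.float64(63.34188675552799), np.float64(-100.22727104671401)), (np.float64(61.52326336244451), np.float64(-98.14961748099202)), (np.float64(61.12564113582419), np.float64(-98.44148941282965))] -100.51849863945523
foot dir -101.90819933135056
fin 85.08552848874119 -102.68195806357993
fin 56.81390188457499 -103.08081534025769
fin 82.89250958775912 -101.18589270276895
fin 54.49689210807886 -100.79760644283195
fin 82.55945605504122 -101.41846823938019
fin 54.1891598112806 -101.15358649104678
```

The fin is at about -102° and the outlet between -99° and -102°, which is within 3° of the 8° tolerance. The hand is clear, so I'm handing in.

```bash
python3 -c "
from workcell import ctrl
print(ctrl.close_job())"
```

```text
the job is handed in; nothing more can be done
None
```

I screwed the elbow on by about 2 rad until its outlet pointed over the fin (within about 3° by my camera measurements; the tolerance is 8°), let go, moved the gripper clear without going near the bottle or tin, and handed the job in; it returned no verdict.

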